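Find the heavy side of a flywheel and hold it down over the marking pointer

TASK

Slide the loose marking block up to the wheel stand until its nose butts flush and square against the end of the stand's base, centred on it, so that its pointer lies under the wheel, and leave it there. Then turn the wooden flywheel by its crank grip, find by feel which side is heavy, and bring the heavy side straight down. Finish still gripping the crank grip and holding the wheel still like that; do not disturb the other things on the bench.

Things in the scene. Friction and masses are not known exactly. Their poses are not given: they have to be found in the camera images.
- stand: grey iron wheel stand, bolted down (fixed). Origin on the bench under the middle of its pillar; x runs along the axle from the crank end to the wheel end, z up. Base plate 145 x 120 x 25 mm high, from x = -40 to 105 mm; pillar 36 x 50 mm. The plain wooden flywheel (diameter 180 mm, rim 70 to 250 mm above the bench) is at x = 50 to 80 mm; the crank is on the pillar's other side.
- base_end (a point): middle of the vertical end face of the base plate on the wheel side (stand x = +105 mm, 12.5 mm above the bench); axes as the stand. The block's nose is to lie against this face.
- axle (a point): point on the axle's line in the pillar, 160 mm above the bench, axes as the stand. The bearing drags evenly, 0.26 N m both ways, more than the heavy side's pull, so the wheel stays where left; at rest drag masks the pull, so feel while turning slowly. At the grip that takes 5 to 6 N, 3 to 4.5 N more as the heavy side rises past axle level, as much less as it sinks past it.
- flywheel (a joint): angle of flywheel with crank (one rigid rotor), rad, unlimited, turns counted. At 0 the grip is straight above the axle; growing = clockwise seen from the crank end: grip at y = -45 sin, z = 160 + 45 cos mm in the stand's frame. An iron weight of 0.25 to 0.36 kg is sealed unseen in the wheel, 55 mm off the axle, elsewhere round the wheel each time: only felt. The rest of the rotor is balanced.
- grip: the crank grip, to take hold of: a horizontal dark wooden handle 22 mm thick, 78 mm long, parallel to the axle and 45 mm off it, spinning freely on its own pin. Origin in its middle, at stand x = -89 mm (it runs from -128 to -50); the steel crank arm is at x = -45 to -35. Its x axis is the stand's x; y and z turn as it spins.
- block: loose wooden marking block 110 long (x) x 50 wide (y) x 40 mm high, 0.24 to 0.39 kg, on the bench beyond the wheel end of the stand. Origin under its middle. A brass pointer strip (14 mm wide, 40 to 44 mm above the bench) juts 40 mm over the nose, with an upright pin to 56 mm at its tip; it passes over the base and under the wheel. The rear half of the top (+x) is bare.
- block_nose (a point): middle of the block's nose, its -x end face (x = -55 mm, 12.5 mm above the bench); block axes. Flush and centred it coincides with base_end.
- tape: bystander: roll of yellow tape, 90 mm across, 30 mm high, lying flat near the stand; origin under its middle
- slat: bystander: pale wooden slat 200 x 40 x 10 mm, lying near the block; origin under its middle, x along it
- offcut: bystander: wooden offcut 70 x 45 x 30 mm high between the robot and the stand; origin under its middle
- glue: bystander: white glue bottle 56 mm across, 150 mm tall, standing; origin under its middle
- tray: bystander: open wooden tray 160 x 240 x 60 mm; origin under its middle
- brush: bystander: brush lying on the bench; origin under its middle
- jar: bystander: white cup 70 mm across, 70 mm high; origin under its middle
Things that resemble listed ones, but are neither listed nor needed, are in the scene too. Of the things that look like the block, take the one that is nearest to the robot's base at the start.

How it is judged:
By the outcome, as a careful person would: the job done as asked, in the order asked, and still so for the second after the job is handed in, while the arm keeps its last pose, push and grip.
It also fails if it takes over 72 s, if anything falls off the work surface, if the arm or the gripper's body presses on something with over 40 N, if the wrist force passes 120 N, or if a joint passes its speed limit or range.

ROBOT

A 6-joint arm with a two-finger parallel gripper is mounted at the origin on the work surface. World frame = base frame: x ahead of the robot, y to its left, z up, the work surface at z = 0. Lengths are in m, angles in rad, forces in N, time in s.
With the tool pointing down it reaches from about 0.35 to 0.85 m from the base axis. Payload 8.1 kg.
Tool frame: the origin (TCP) lies at the very end of the fingers, on their centre line; the grasp point (between the pads) lies robot.hold_point_z behind it (robot.hold_point_z is the distance from the TCP to the grasp point, in m); z points along the fingers, y is the direction in which the jaws open and shut (so a half turn about z gives the same grasp; the last joint's range is limited). The gripper opens to 93 mm and grips with 3 to 60 N. Pads are 15 mm wide; open, the fingers measure 128 mm over their backs; the gripper's body (75 mm by 188 mm) begins 65 mm behind the grasp point.
Start: joints at [1.172, 0.13, 1.488, -0, 1.523, -0.085], TCP at [0.185, 0.571, 0.219] pointing down, gripper open.
Joint ranges: [-2.96, 2.96], [-0.89, 2.26], [0.02, 2.5], [-1.34, 4.48], [0, 2.73], [-2.66, 2.66]. Speed limits (rad/s): [2.39, 2.39, 2.79, 3.14, 3.14, 3.14].

INTERFACE

Orientations are given as a rotation vector (axis times angle).
In Python, from plant import robot, cams gives the robot as it stands. The module is installed in compiled form; this text tells all that it offers.
- The arm moves only by the tool step_arm, never from a script. Its argument "deltas" is a list of rows, each an object with "offset": the shift along the tool's x, y, z in cm, a list of three; "roll": the turn about the tool's z in rad. In form: [{"offset": [x, y, z], "roll": roll}, ...]. A call has 1 to 12 rows; each row shifts and turns the commanded pose from where the row before left it, along the tool's axes as they then stand; what a row does not reach is not made up. A row lasts 1/8 s, in which the tool goes at most 62.5 mm and 10.7 degrees, less where a joint would pass 70% of its speed; a pose out of reach is approached as far as the arm can. A call with a gripper value outside its range is refused whole. "fingers" is the finger opening in cm, from 0 to 9.3, set as the call begins (left out, the last holds). The fingers move at their own pace and stop on an object; "grip_force" is the grip in N (left out, the last holds). Time passes only in rows, so rows that do not move let the fingers close. It gives the time, the measured TCP pose, the force and the opening at its end, in the units of the state.
- robot.read_state(): the state, without advancing time (a new reading comes with each control period).
- cams.read_camera(name): name is "scene" or "top" or "wrist"; returns a dict with "pixels" (384x512x3 uint8, red, green, blue), "fx", "fy", "cx", "cy" (pixels), "extrinsics" (4x4, takes a point from world to camera coordinates). Camera axes: x right, y down, z forward; pixel columns grow to the right and rows downward; lengths in m; the calibration is good to about 2 mm. A picture is of the moment at which its call begins. There is no depth.
- robot.close_job(): hands the job in, once; it reports no verdict.
Trained networks look in a picture, given as the dict that the camera call returned (one of the last four; its "shot" number tells which), for a name from the list of things; names that differ only in an ending like _2 or _b are one class to them, and where a whole thing is asked for, a point or a joint stands for the part that bears it (a point fixed in the world has none). Each returns a list of dicts, best first, with "score" (0 to 1); they miss things now and then, are a little off and sometimes report something else, mostly with a low value. They report only what shows in the picture. A call takes as long as a camera call. They do not tell look-alikes from the thing itself.
- cams.boxes_of(picture, thing): "xy" ([column, row] in pixels, amid what is visible of it).
- cams.silhouettes(picture, thing): "mask" (384x512 bool, what is visible of it) and "xy" ([column, row] in pixels, amid what is visible of it).
- cams.pinpoint(picture, thing): "xy" ([column, row] in pixels: a listed point, or the origin of a listed thing).
The state is a dict: "t": time; "q": joint angles; "dq": joint speeds; "joint_torque": joint torques, N m; "tool_pos": TCP position; "orientation": TCP orientation; "force": force on the tool from outside, world axes, zero at the start; "wrist_torque": the same for the moment, N m; "opening": finger opening in m.
Only numpy, scipy, OpenCV 4.12 (cv2) and the standard library are available. Lean on these libraries where they do the work, as an engineer would, in place of code of your own. Each camera call takes 0.05 s, during which the arm holds its last target. There are 200 camera calls.

## Working session

There is one attempt and no reset: what is moved stays moved. The work goes in short steps, Python scripts to look and compute and a tool call to move; the robot and the scene stay as the last step left them, time stands still between calls to the robot, and variables do not carry over. Pictures are saved under pics/ and viewed, about 8 in all and at most 12, crops included, and the job is handed in when it is done.

Besides the shell and the picture viewer there is one more tool, called by a JSON object that holds its "api" and its "payload", one argument or row to a line. step_arm: Moves the arm, as the interface text tells. Its arguments: {"type":"object","properties":{"deltas":{"type":"array"},"fingers":{"type":"number"},"grip_force":{"type":"number"}},"required":["deltas"]}

```bash
mkdir -p pics; cat > h.py <<'E'
import numpy as np, cv2
from plant import robot, cams
from scipy.spatial.transform import Rotation as R
def shot(n,save=None):
    p=cams.read_camera(n)
    if save: cv2.imwrite('pics/'+save,p['pixels'][:,:,::-1])
    return p
def ray(p,xy):
    E=p['extrinsics'];d=np.array([(xy[0]-p['cx'])/p['fx'],(xy[1]-p['cy'])/p['fy'],1.])
    return -E[:3,:3].T@E[:3,3], E[:3,:3].T@d
def atz(p,xy,z):
    o,d=ray(p,xy); return o+d*(z-o[2])/d[2]
def proj(p,X):
    X=np.atleast_2d(X);c=X@p['extrinsics'][:3,:3].T+p['extrinsics'][:3,3]
    return np.c_[c[:,0]/c[:,2]*p['fx']+p['cx'],c[:,1]/c[:,2]*p['fy']+p['cy']]
def tri(a,b):
    A=np.zeros((3,3));v=np.zeros(3)
    for p,xy in (a,b):
        o,d=ray(p,xy);d/=np.linalg.norm(d);M=np.eye(3)-np.outer(d,d);A+=M;v+=M@o
    return np.linalg.solve(A,v)
E
python3 - <<'E'
from h import *
np.set_printoptions(precision=3,suppress=True)
s=robot.read_state();print(s['t'],s['tool_pos'],s['orientation'],robot.hold_point_z)
P={n:shot(n) for n in('scene','top')}
cv2.imwrite('pics/a.png',np.vstack([P['scene']['pixels'],P['top']['pixels']])[:,:,::-1][:, :] if 0 else cv2.resize(np.hstack([P['scene']['pixels'],P['top']['pixels']])[:,:,::-1],(800,300)))
cv2.imwrite('pics/top.png',P['top']['pixels'][:,:,::-1]);cv2.imwrite('pics/scene.png',P['scene']['pixels'][:,:,::-1])
z={'stand':0,'base_end':.0125,'axle':.16,'block':0,'block_nose':.0125,'tape':0,'slat':0,'offcut':0,'glue':0,'tray':0,'brush':0,'jar':0,'grip':.16}
for t in z:
  for n in P:
    for r in cams.pinpoint(P[n],t)[:4]:
      print(t,n,round(r['score'],2),np.round(r['xy'],1),atz(P[n],r['xy'],z[t])[:2])
E
```

```text
0.0 [0.185 0.57  0.218] [-0.491 -3.103  0.003] 0.0188
stand scene 0.73 [253.9 190.1] [ 0.539 -0.101]
stand top 0.75 [287.1 220.2] [ 0.549 -0.112]
stand top 0.45 [292.6 214.2] [ 0.57  -0.131]
base_end scene 0.87 [265.5 206.2] [0.543 0.005]
base_end top 0.76 [261.2 221.3] [ 0.542 -0.023]
axle scene 0.85 [249.3 157.7] [ 0.543 -0.127]
axle top 0.83 [293.4 215.7] [ 0.543 -0.115]
block scene 0.98 [179.7 177.2] [ 0.778 -0.308]
block scene 0.97 [284.8 236.3] [0.544 0.157]
block scene 0.67 [310.3 332.8] [0.66  0.521]
block scene 0.56 [226.1 122.6] [ 0.459 -0.536]
block top 0.91 [344.  157.3] [ 0.775 -0.315]
block top 0.78 [205.5 222.5] [0.537 0.166]
block top 0.75 [100.  262.2] [0.4   0.513]
block top 0.7 [104.6 188.7] [0.65  0.517]
block_nose scene 0.88 [293.4 326.9] [0.701 0.484]
block_nose scene 0.83 [279.4 222.2] [0.534 0.099]
block_nose scene 0.67 [164.1 177.9] [ 0.84  -0.322]
block_nose top 0.75 [109.9 173.8] [0.7   0.499]
block_nose top 0.73 [353.1 144.1] [ 0.82  -0.345]
block_nose top 0.58 [225.1 224.1] [0.531 0.098]
tape scene 0.78 [216.5 206. ] [ 0.707 -0.094]
tape scene 0.54 [236.4
[... 159 characters left out ...]
ne 0.39 [276.  180.2] [ 0.433 -0.107]
offcut top 0.61 [291.2 255.6] [ 0.429 -0.126]
glue scene 0.77 [205.6 154.3] [ 0.628 -0.384]
glue scene 0.6 [223.8 124.4] [ 0.474 -0.53 ]
glue scene 0.19 [245.3 245. ] [0.691 0.125]
glue top 0.9 [365.4 193.9] [ 0.644 -0.385]
glue top 0.46 [406.2 245.2] [ 0.469 -0.517]
tray scene 0.81 [371.4 294. ] [0.407 0.498]
tray top 0.95 [100.3 262.1] [0.4   0.512]
brush scene 0.68 [225.7 122.4] [ 0.46  -0.538]
brush top 0.94 [409.8 246.2] [ 0.466 -0.529]
brush top 0.39 [214.3 177.1] [0.697 0.141]
jar scene 0.61 [279.8 290.1] [0.671 0.344]
jar top 0.87 [152.1 183.8] [0.67  0.355]
grip scene 0.56 [237.4 137. ] [ 0.532 -0.255]
grip top 0.75 [322.9 212.5] [ 0.554 -0.204]
```

View pics/top.png

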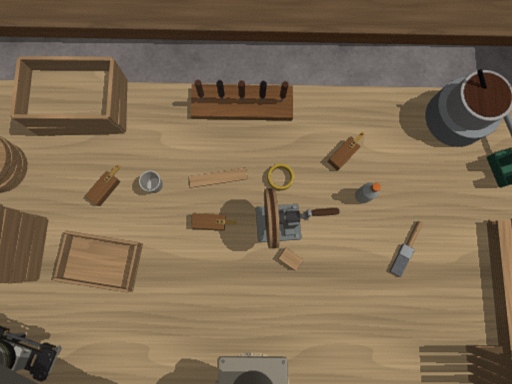

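View pics/scene.png

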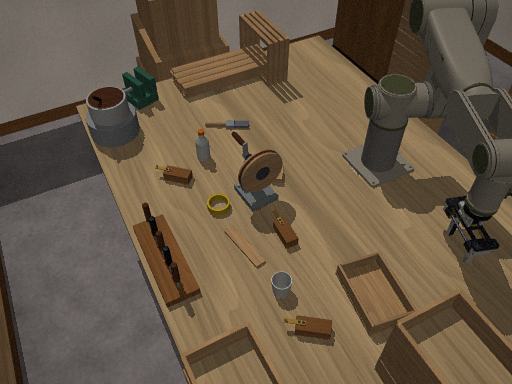

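The marking block nearest the base is at about (0.54, 0.16), top-view pixel (208,222). The stand's wheel end faces it at about y = -0.01, and the crank points to -y. I'll move above the block for a close look.

{"api": "step_arm", "payload": {
  "deltas": [
    {"offset":[-5,-2.7,0],"roll":0},
    {"offset":[-5,-2.7,0],"roll":0},
    {"offset":[-5,-2.7,0],"roll":0},
    {"offset":[-5,-2.7,0],"roll":0},
    {"offset":[-5,-2.7,0],"roll":0},
    {"offset":[-5,-2.7,0],"roll":0},
    {"offset":[-5,-2.7,0],"roll":0},
    {"offset":[-5,-2.7,0],"roll":0},
    {"offset":[-4.5,-2.3,0],"roll":0},
    {"offset":[0,0,0],"roll":0.18},
    {"offset":[0,0,0],"roll":0.18},
    {"offset":[0,0,0],"roll":0.18}
  ],
  "fingers": 9.3
}}

```text
t: 2.9
tool_pos: [0.5348, 0.2057, 0.2186]
orientation: [-1.31, -2.855, 0.0]
force: [0.2, 0.4, -0.4]
opening: 0.0929
```

{"api": "step_arm", "payload": {
  "deltas": [
    {"offset":[0,0,0],"roll":0.18},
    {"offset":[0,0,0],"roll":0.18},
    {"offset":[0,0,0],"roll":0.18},
    {"offset":[0,0,0],"roll":0.18},
    {"offset":[0,0,0],"roll":0}
  ]
}}

```text
t: 3.52
tool_pos: [0.5347, 0.206, 0.2187]
orientation: [-2.223, -2.219, -0.0]
force: [-0.6, -0.2, -0.3]
opening: 0.0928
```

```bash
python3 - <<'E'
from h import *
np.set_printoptions(precision=4,suppress=True)
s=robot.read_state();print(s['t'],s['tool_pos'],R.from_rotvec(s['orientation']).as_matrix(),s['q'],s['force'])
p=shot('wrist','w1.png');print(p['extrinsics'],p['fx'])
z={'base_end':.0125,'block':0,'block_nose':.0125,'stand':0,'axle':.16,'slat':0}
for t in z:
    for r in cams.pinpoint(p,t)[:3]: print(t,round(r['score'],2),np.round(r['xy'],1),atz(p,r['xy'],z[t])[:2])
E
```

```text
3.525 [0.5347 0.206  0.2187] [[ 0.0019  1.     -0.    ]
 [ 1.     -0.0019  0.    ]
 [ 0.     -0.     -1.    ]] [0.2783 0.0577 1.5655 0.     1.5185 0.2802] [-0.5998 -0.2024 -0.3101]
[[ 1.     -0.003   0.0004 -0.5339]
 [-0.003  -0.9599  0.2803  0.1653]
 [-0.0005 -0.2803 -0.9599  0.4488]
 [ 0.      0.      0.      1.    ]] 296.132040786275
base_end 0.59 [249.  302.1] [ 0.5311 -0.0041]
base_end 0.41 [252.9 352.9] [ 0.5367 -0.0977]
block 0.64 [252.5 199.4] [0.5366 0.1518]
block_nose 0.55 [249.2 242.8] [0.5318 0.0926]
stand 0.87 [255.3 351.2] [ 0.5407 -0.1071]
stand 0.41 [250.2 240.6] [0.5332 0.0896]
slat 0.77 [366.  214.5] [0.6945 0.1291]
slat 0.64 [253.3 351.6] [ 0.5375 -0.1079]
slat 0.19 [355.3 339.7] [ 0.7001 -0.0848]
```

View pics/w1.png

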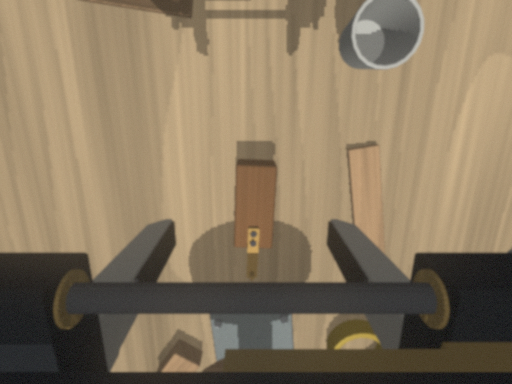

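The wrist view shows the block at (255,205) with its nose at row 247. The base plate spans columns 212–293, but the gripper bar hides its end. I'll shift 75 mm toward the stand to see the end face clearly.

{"api": "step_arm", "payload": {
  "deltas": [
    {"offset":[-3.8,0,0],"roll":0},
    {"offset":[-3.8,0,0],"roll":0},
    {"offset":[0,0,0],"roll":0}
  ]
}}

```text
t: 4.25
tool_pos: [0.5346, 0.128, 0.2187]
orientation: [2.227, 2.216, -0.0]
force: [-0.1, 0.8, 0.6]
opening: 0.0931
```

```bash
python3 - <<'E'
from h import *
np.set_printoptions(precision=4,suppress=True)
s=robot.read_state();print(s['t'],s['tool_pos'])
p=shot('wrist')
import pickle;pickle.dump(p,open('w2.pkl','wb'))
z={'base_end':.0125,'block':0,'block_nose':.0125,'stand':0}
for t in z:
    for r in cams.pinpoint(p,t)[:3]: print(t,round(r['score'],2),np.round(r['xy'],1),atz(p,r['xy'],z[t])[:2])
c=p['pixels'][90:330,160:360];cv2.imwrite('pics/w2.png',cv2.resize(c[:,:,::-1],None,fx=2.5,fy=2.5,interpolation=cv2.INTER_CUBIC))
for r in cams.silhouettes(p,'block')[:1]:
    m=r['mask'];ys=np.where(m.any(1))[0]
    for y in ys[::6]: x=np.where(m[y])[0];print(y,x.min(),x.max())
E
```

```text
4.25 [0.5346 0.128  0.2187]
base_end 0.88 [248.4 258.7] [ 0.5301 -0.0104]
block 0.76 [250.5 141. ] [0.5341 0.1535]
block_nose 0.94 [251.4 184.7] [0.5349 0.0982]
stand 0.8 [253.5 311.7] [ 0.537  -0.1095]
96 241 263
102 234 277
108 234 277
114 233 277
120 234 276
126 233 276
132 232 276
138 232 275
144 232 275
150 232 274
156 233 274
162 233 274
168 233 273
174 233 273
180 232 273
186 232 273
192 246 259
198 247 257
204 246 257
210 245 257
216 246 256
222 250 253
```

View pics/w2.png

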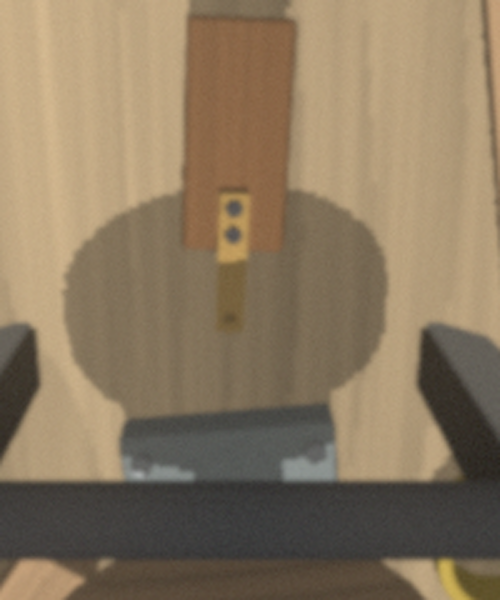

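The crop shows the block aligned roughly with the image. The base end is visibly tilted a few degrees, with its lower edge running from crop pixel (127,420) to (328,404). I'll fit both poses from the edges.

```bash
python3 - <<'E'
from h import *
import pickle
np.set_printoptions(precision=4,suppress=True)
p=pickle.load(open('w2.pkl','rb'))
f=lambda x,y:(160+(x+.5)/2.5-.5,90+(y+.5)/2.5-.5)
g=cv2.cvtColor(p['pixels'],cv2.COLOR_RGB2GRAY).astype(int)
for c in range(204,300,8): print(c,g[246:270,c])
for nm,pts,z in(('block',[(190,16),(294,20),(183,247),(281,250)],.04),('base top',[(122,437),(332,420)],.025),('base bot',[(127,420),(328,404)],0)):
    W=np.array([atz(p,f(*q),z)[:2] for q in pts]);print(nm,W.tolist(),W.mean(0))
E
```

```text
204 [114 115 118 131 148 162 169 168 169 167 167 167 167 168 167 167 170 172
 167 170 169 170 168 172]
212 [117 118 114 113 116 117 116 116 113 114 112  97  83  75  76  76  78  75
  78  86  90  89  93  91]
220 [117 119 118 118 117 118 120 115 117 115 104  87  74  76  74  75  75  78
  82  88  89  90  90  90]
228 [116 117 115 113 113 115 115 115 113 106  92  75  75  72  77  74  74  81
  86  87  87  88  91  86]
236 [118 117 115 118 117 119 119 118 113  98  82  71  72  73  71  75  78  86
  86  87  89  88  89  87]
244 [110 115 116 116 115 115 112 111 101  88  78  72  73  69  73  73  78  85
  85  91  88  87  89  89]
252 [107 107 107 110 109 111 110 104  91  77  74  73  75  75  73  77  81  83
  87  90  88  87  89  87]
260 [105 109 105 108 105 108 103  90  76  73  73  75  73  73  76  82  84  88
  87  85  92  86  88  88]
268 [102 105 104 105 104 103  92  83  75  71  73  71  76  72  79  85  89  89
  92  88  88  89  91  89]
276 [101 103 106 104 107  98  87  79  70  72  72  74  76  75  84  87  89  88
  90  88  88  92  88  90]
284 [109 109 108 108 104  97  82  74  73  72  71  75  77  80  89  88  92  91
  88  88  86  85  87  96]
292 [126 131 132 133 132 131 126 123 118 110 104  96  92  90  93  93  93  92
  94  93 103 117 135 138]
block [[0.518040289582278, 0.20880743054473364], [0.5643918666454535, 0.20681629621969055], [0.5124275608872004, 0.10141223334647703], [0.5600889802630517, 0.09958712219750711]] [0.5387 0.1542]
base top [[0.4754687547776918, -0.01169628466022457], [0.5903185702283581, -0.0019832861911663335]] [ 0.5329 -0.0068]
base bot [[0.47477627040540155, -0.015595562166391408], [0.5915192557526184, -0.005970707830530553]] [ 0.5331 -0.0108]
```

Fit results:
- Base end is at about (0.533, -0.009), with stand yaw 94.7°.
- Block centre is at about (0.539, 0.154), with yaw 87.4°.

I'll grip the rear half of the block, turn it 7.3° and slide it.

{"api": "step_arm", "payload": {
  "deltas": [
    {"offset":[5.1,0.5,0],"roll":0.046},
    {"offset":[0,0,5],"roll":0},
    {"offset":[0,0,5],"roll":0},
    {"offset":[0,0,5],"roll":0},
    {"offset":[0,0,4],"roll":0},
    {"offset":[0,0,1.5],"roll":0},
    {"offset":[0,0,0],"roll":0}
  ]
}}

```text
t: 5.42
tool_pos: [0.539, 0.1813, 0.0132]
orientation: [-2.274, -2.166, 0.002]
force: [-0.1, 0.5, 0.2]
opening: 0.0932
```

{"api": "step_arm", "payload": {
  "deltas": [
    {"offset":[0,0,0],"roll":0},
    {"offset":[0,0,0],"roll":0},
    {"offset":[0,0,0],"roll":0},
    {"offset":[0,0,0],"roll":0},
    {"offset":[0,0,0],"roll":0},
    {"offset":[0,0,0],"roll":0}
  ],
  "fingers": 3,
  "grip_force": 15
}}

```text
t: 6.18
tool_pos: [0.5398, 0.181, 0.0139]
orientation: [2.275, 2.166, 0.0]
force: [-0.0, -0.3, 3.4]
opening: 0.0499
```

{"api": "step_arm", "payload": {
  "deltas": [
    {"offset":[0,0,0],"roll":-0.064},
    {"offset":[0,0,0],"roll":-0.063},
    {"offset":[-1.8,-0.45,0],"roll":0},
    {"offset":[-1.8,-0.45,0],"roll":0},
    {"offset":[-1.8,-0.45,0],"roll":0},
    {"offset":[-1.8,-0.45,0],"roll":0},
    {"offset":[-1.8,-0.45,0],"roll":0},
    {"offset":[0,0,0],"roll":0},
    {"offset":[0,0,0],"roll":0}
  ]
}}

```text
t: 7.3
tool_pos: [0.5242, 0.0878, 0.0138]
orientation: [2.133, 2.305, -0.002]
force: [-0.8, -4.9, 6.4]
opening: 0.0498
```

```bash
python3 - <<'E'
from h import *
np.set_printoptions(precision=4,suppress=True)
s=robot.read_state();print(s['t'],s['tool_pos'],s['force'],R.from_rotvec(s['orientation']).as_matrix()[:2,0])
p=shot('wrist')
import pickle;pickle.dump(p,open('w3.pkl','wb'))
z={'base_end':.0125,'block':0,'block_nose':.0125,'stand':0}
for t in z:
    for r in cams.pinpoint(p,t)[:2]: print(t,round(r['score'],2),np.round(r['xy'],1),atz(p,r['xy'],z[t])[:2])
cv2.imwrite('pics/w3.png',cv2.resize(p['pixels'][150:,100:420][:,:,::-1],None,fx=2.5,fy=2.5,interpolation=cv2.INTER_CUBIC))
E
```

```text
7.3 [0.5242 0.0878 0.0138] [-0.7887 -4.8687  6.3792] [-0.077  0.997]
block 0.69 [250.9 258.8] [0.526  0.0607]
```

View pics/w3.png

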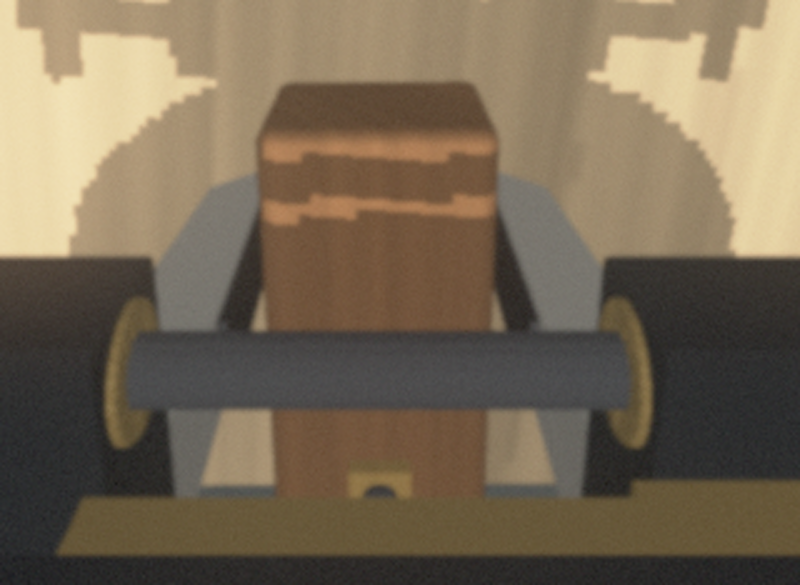

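{"api": "step_arm", "payload": {
  "deltas": [
    {"offset":[-0.3,0.08,0],"roll":-0.005},
    {"offset":[-0.3,0,0],"roll":0},
    {"offset":[-0.3,0,0],"roll":0},
    {"offset":[-0.2,0,0],"roll":0},
    {"offset":[0,0,0],"roll":0}
  ]
}}

```text
t: 8.18
tool_pos: [0.5261, 0.0786, 0.0138]
orientation: [2.127, 2.312, 0.001]
force: [-0.6, 2.8, 5.4]
opening: 0.0497
```

{"api": "step_arm", "payload": {
  "deltas": [
    {"offset":[-0.15,0,0],"roll":0},
    {"offset":[-0.15,0,0],"roll":0}
  ]
}}

```text
t: 8.43
tool_pos: [0.5263, 0.0759, 0.0138]
orientation: [-2.127, -2.312, -0.001]
force: [-0.4, 5.0, 5.8]
opening: 0.0496
```

{"api": "step_arm", "payload": {
  "deltas": [
    {"offset":[-0.15,0,0],"roll":0},
    {"offset":[-0.15,0,0],"roll":0}
  ]
}}

```text
t: 8.68
tool_pos: [0.5265, 0.0737, 0.0138]
orientation: [-2.127, -2.311, -0.003]
force: [1.0, 13.3, 3.7]
opening: 0.0496
```

{"api": "step_arm", "payload": {
  "deltas": [
    {"offset":[-0.1,0,0],"roll":0},
    {"offset":[-0.1,0,0],"roll":0}
  ]
}}

```text
t: 8.93
tool_pos: [0.527, 0.0733, 0.0138]
orientation: [-2.126, -2.31, -0.006]
force: [2.4, 19.5, 2.9]
opening: 0.0501
```

{"api": "step_arm", "payload": {
  "deltas": [
    {"offset":[0.1,0,0],"roll":0},
    {"offset":[0,0,0],"roll":0},
    {"offset":[0,0,0],"roll":0},
    {"offset":[0,0,0],"roll":0},
    {"offset":[0,0,-3],"roll":0},
    {"offset":[0,0,-5],"roll":0},
    {"offset":[2,0,-5],"roll":0},
    {"offset":[3.5,0,-4.5],"roll":0},
    {"offset":[3.5,0,-3],"roll":0},
    {"offset":[0,0,0],"roll":0}
  ],
  "fingers": 9.3
}}

```text
t: 10.18
tool_pos: [0.5205, 0.1635, 0.2221]
orientation: [2.122, 2.312, 0.008]
force: [-0.1, -0.3, 0.3]
opening: 0.0927
```

```bash
python3 - <<'E'
from h import *
np.set_printoptions(precision=4,suppress=True)
s=robot.read_state();print(s['t'],s['tool_pos'],s['force'],R.from_rotvec(s['orientation']).as_matrix()[:2,0])
p=shot('wrist')
import pickle;pickle.dump(p,open('w4.pkl','wb'))
z={'base_end':.0125,'block':0,'block_nose':.0125,'stand':0}
for t in z:
    for r in cams.pinpoint(p,t)[:2]: print(t,round(r['score'],2),np.round(r['xy'],1),atz(p,r['xy'],z[t])[:2])
cv2.imwrite('pics/w4.png',cv2.resize(p['pixels'][150:310,170:340][:,:,::-1],None,fx=3.5,fy=3.5,interpolation=cv2.INTER_CUBIC))
E
```

```text
10.175 [0.5205 0.1635 0.2221] [-0.0714 -0.3283  0.3021] [-0.0856  0.9963]
base_end 0.61 [247.8 278.8] [ 0.5315 -0.0088]
block 0.72 [247.1 239.3] [0.5258 0.0478]
block_nose 0.69 [372.7 196.2] [0.6877 0.1308]
block_nose 0.57 [247.9 278.4] [ 0.5316 -0.0081]
stand 0.83 [246.1 331.9] [ 0.5373 -0.1138]
```

View pics/w4.png

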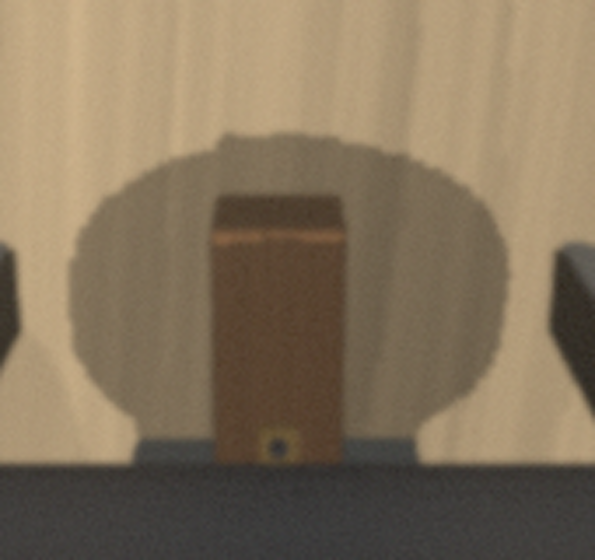

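The block is against the base and looks square and close to centred (block columns 217–343, base columns 138–417 in the crop). I'll measure the centring numerically.

```bash
python3 - <<'E'
from h import *
import pickle
np.set_printoptions(precision=4,suppress=True)
p=pickle.load(open('w4.pkl','rb'))
g=cv2.GaussianBlur(cv2.cvtColor(p['pixels'],cv2.COLOR_RGB2GRAY),(3,3),0).astype(float)
d=np.gradient(g,axis=1)
def peak(row,lo,hi,s):
    v=np.maximum(s*d[row,lo:hi],0);i=v.argmax();w=slice(max(i-2,0),i+3);return lo+(np.arange(len(v))[w]*v[w]).sum()/v[w].sum()
u=np.array([-.0829,.9966]);n=np.array([.9966,.0829]);b=np.array([.533,-.009])
for r in range(222,282,6):
    l,h=peak(r,224,240,-1),peak(r,260,276,1)
    W=np.array([atz(p,(c,r),.04)[:2] for c in (l,h)])-b
    print('blk',r,round(l,1),round(h,1),(W@u).mean(),W@n,(W@n).mean())
for r in (277,278,279,280):
    l,h=peak(r,200,218,-1),peak(r,280,298,1)
    W=np.array([atz(p,(c,r),.012)[:2] for c in (l,h)])-b
    print('base',r,round(l,1),round(h,1),(W@u).mean(),W@n,(W@n).mean())
for c in (212,218,224,228,272,276,280,285): print(c,g[268:284,c].round())
E
```

```text
blk 222 229.3 268.6 0.10114665345422479 [-0.0247  0.0252] 0.00025310988050549453
blk 228 229.7 268.3 0.09287844104501278 [-0.0243  0.0249] 0.00030488316627001223
blk 234 229.8 268.4 0.08450792695067899 [-0.0244  0.0252] 0.000380628125980248
blk 240 230.0 268.1 0.07603341277822627 [-0.0243  0.025 ] 0.0003397817311385481
blk 246 229.8 268.2 0.06745284608259974 [-0.0247  0.0252] 0.0002685170659042363
blk 252 230.0 267.8 0.05876421591679265 [-0.0246  0.0249] 0.00017720211337107772
blk 258 229.9 267.8 0.04996544596230599 [-0.0249  0.0251] 8.032704389068432e-05
blk 264 230.0 267.7 0.041054198376593465 [-0.0249  0.0251] 8.356445252527371e-05
blk 270 230.0 267.8 0.032028325140604594 [-0.025   0.0254] 0.0001602793532248896
blk 276 236.1 268.5 0.022874424781997492 [-0.017   0.0265] 0.004739143989154197
base 277 208.2 288.8 0.002993741442700801 [-0.059   0.0581] -0.00043692418742767927
base 278 207.9 288.9 0.0013317785478382683 [-0.0594  0.0583] -0.000554207573625537
base 279 207.7 289.0 -0.00033401814854395 [-0.0597  0.0586] -0.0005762955756994717
base 280 207.3 289.1 -0.002002754597738708 [-0.0605  0.0588] -0.0008510430210494843
212 [111. 111. 112. 112. 111. 109. 102.  90.  79.  72.  70.  69.  69.  66.
  60.  57.]
218 [112. 112. 111. 111. 111. 109. 101.  89.  77.  71.  69.  70.  67.  63.
  59.  56.]
224 [113. 113. 113. 114. 113. 111. 102.  89.  77.  71.  68.  69.  68.  65.
  60.  56.]
228 [109. 109. 109. 108. 108. 106.  98.  85.  74.  69.  69.  68.  67.  64.
  59.  54.]
272 [95. 95. 96. 98. 97. 94. 89. 80. 73. 70. 68. 68. 67. 62. 57. 52.]
276 [102. 102. 102. 103. 104. 101.  94.  82.  73.  69.  69.  69.  67.  64.
  58.  54.]
280 [106. 107. 107. 105. 104. 102.  94.  82.  73.  69.  67.  68.  67.  64.
  59.  55.]
285 [105. 104. 104. 104. 103. 101.  94.  84.  75.  70.  69.  68.  67.  64.
  60.  56.]
```

Offset is under 1 mm and yaw is under 0.3°. I'll give the rear face a gentle push with closed fingers to make sure it sits flush.

{"api": "step_arm", "payload": {
  "deltas": [
    {"offset":[-1,-0.18,5],"roll":0},
    {"offset":[-1,0,5],"roll":0},
    {"offset":[0,0,5],"roll":0},
    {"offset":[0,0,4.5],"roll":0},
    {"offset":[0,0,1],"roll":0},
    {"offset":[-1.5,0,0],"roll":0},
    {"offset":[-1.2,0,0],"roll":0},
    {"offset":[0,0,0],"roll":0}
  ],
  "fingers": 0
}}

```text
t: 11.42
tool_pos: [0.5229, 0.1132, 0.0157]
orientation: [2.128, 2.308, 0.004]
force: [-0.7, 0.2, -0.8]
opening: 0.0175
```

{"api": "step_arm", "payload": {
  "deltas": [
    {"offset":[-0.15,0,0],"roll":0},
    {"offset":[-0.15,0,0],"roll":0},
    {"offset":[-0.15,0,0],"roll":0}
  ]
}}

```text
t: 11.8
tool_pos: [0.5219, 0.1115, 0.0142]
orientation: [-2.126, -2.311, -0.004]
force: [-0.5, 12.0, 1.7]
opening: 0.0007
```

{"api": "step_arm", "payload": {
  "deltas": [
    {"offset":[-0.1,0,0],"roll":0},
    {"offset":[3,0,0],"roll":0},
    {"offset":[1,0,-5],"roll":0},
    {"offset":[0,0,-6],"roll":0},
    {"offset":[0,0,-6],"roll":0},
    {"offset":[0,0,-6],"roll":0},
    {"offset":[0,0,-6],"roll":0},
    {"offset":[0,0,-3],"roll":0},
    {"offset":[0,0,0],"roll":0}
  ]
}}

```text
t: 12.92
tool_pos: [0.5195, 0.1492, 0.337]
orientation: [2.124, 2.31, 0.007]
force: [0.2, 0.1, -0.1]
opening: 0.0007
```

```bash
cat >> h.py <<'E'
U=np.array([-.0829,.9966,0]);N=np.array([.9966,.0829,0]);B=np.array([.533,-.009,0]);S=B-.105*U
# stand y = z x U = -N
def world(x,y,z): return S+x*U-y*N+np.array([0,0,z])
def gripat(a,x=-.089): return world(x,-.045*np.sin(a),.16+.045*np.cos(a))
E
python3 - <<'E'
from h import *
np.set_printoptions(precision=4,suppress=True)
s=robot.read_state();print(s['t'],s['tool_pos'],s['force'])
P=[shot('scene'),shot('top')]
c=[]
for p in P:
    r=cams.pinpoint(p,'grip'); print([(round(q['score'],2),np.round(q['xy'],1)) for q in r]); c.append(r[0]['xy'] if r else None)
    b=cams.pinpoint(p,'block_nose');print([(round(q['score'],2),np.round(q['xy'],1)) for q in b][:3])
if all(q is not None for q in c):
    X=tri((P[0],c[0]),(P[1],c[1]));d=X-S;print(X,'stand',d@U,-d@N,d[2])
    for k in range(2):
        A=np.linspace(0,2*np.pi,361);e=np.linalg.norm(proj(P[k],np.array([gripat(a) for a in A]))-c[k],axis=1)
        i=np.argsort(e)[:6];print(np.rad2deg(A[i]),e[i])
a=P[0]['pixels'][100:220,190:310];b=P[1]['pixels'][170:270,240:350]
cv2.imwrite('pics/g.png',np.hstack([cv2.resize(x[:,:,::-1],(400,400),interpolation=cv2.INTER_CUBIC) for x in(a,b)]))
E
```

```text
12.925 [0.5195 0.1492 0.337 ] [ 0.1693  0.0611 -0.0583]
[(0.73, array([273. , 215.3])), (0.47, array([236.3, 136.6]))]
[(0.7, array([267.9, 202.7])), (0.66, array([294.6, 324.2])), (0.63, array([167.1, 174.8]))]
[(0.68, array([324. , 209.9]))]
[(0.84, array([253. , 222.5])), (0.57, array([353.7, 143.5])), (0.56, array([114.5, 175.5]))]
[ 0.5294 -0.1795 -0.1704] stand -0.06457492384658681 0.01774449262746964 -0.17037558229382357
[186. 187. 185. 188. 184. 189.] [69.0744 69.0751 69.0765 69.0786 69.0814 69.0849]
[ 8.  9.  7. 10.  6. 11.] [1.1504 1.155  1.2031 1.2154 1.307  1.3232]
```

View pics/g.png

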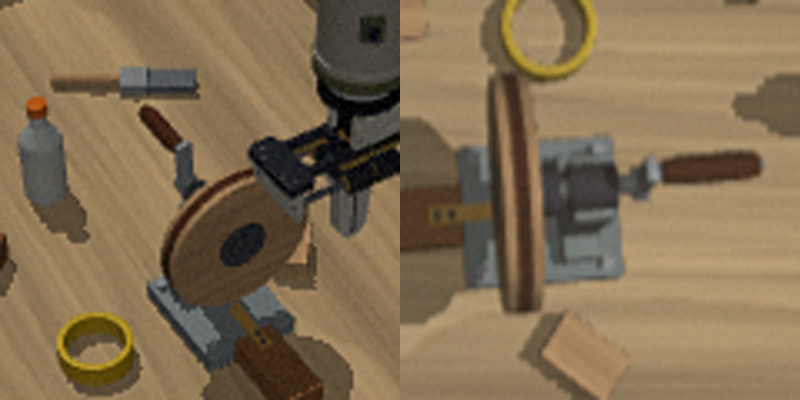

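Left crop (scene): the grip is near the top of its circle, at scene pixel (236,137). Right crop (top): the block is seated with its pointer under the wheel. The first scene candidate (273,215) is wrong, so I'll use the second.

```bash
python3 - <<'E'
from h import *
np.set_printoptions(precision=4,suppress=True)
P=[shot('scene'),shot('top')];c=[(236.3,136.6),(324,209.9)]
X=tri((P[0],c[0]),(P[1],c[1]));d=X-S;print(X,'stand',d@U,-d@N,d[2])
A=np.deg2rad(np.arange(-60,61,5))
for a in A: print(np.rad2deg(a).round(),proj(P[0],gripat(a))[0]-c[0],proj(P[1],gripat(a))[0]-c[1])
print(gripat(0,-.099))
E
```

```text
[ 0.557  -0.1991  0.2147] stand -0.08639834976546279 -0.008209109458781982 0.2147267366536046
-60.0 [11.4083  1.8278] [ 1.2478 16.2692]
-55.0 [10.9321  1.3821] [ 1.4007 15.4334]
-50.0 [10.3935  0.999 ] [ 1.5306 14.5052]
-45.0 [9.7964 0.6819] [ 1.6364 13.4917]
-40.0 [9.1451 0.4334] [ 1.717  12.4008]
-35.0 [8.4446 0.2559] [ 1.7715 11.2412]
-30.0 [7.7    0.1511] [ 1.7995 10.0224]
-25.0 [6.917  0.1201] [1.8004 8.7546]
-20.0 [6.1016 0.1635] [1.7744 7.4482]
-15.0 [5.2603 0.2813] [1.7214 6.1145]
-10.0 [4.3995 0.4728] [1.6419 4.7647]
-5.0 [3.5262 0.7367] [1.5366 3.4104]
0.0 [2.6472 1.071 ] [1.4064 2.063 ]
5.0 [1.7697 1.4733] [1.2525 0.7342]
10.0 [0.9007 1.9405] [ 1.0762 -0.5649]
15.0 [0.0473 2.4688] [ 0.879  -1.8233]
20.0 [-0.7838  3.0542] [ 0.6628 -3.0305]
25.0 [-1.5856  3.6919] [ 0.4294 -4.1768]
30.0 [-2.3519  4.3768] [ 0.1809 -5.2527]
35.0 [-3.0763  5.1032] [-0.0806 -6.2499]
40.0 [-3.753   5.8655] [-0.3528 -7.1606]
45.0 [-4.3768  6.6572] [-0.6333 -7.978 ]
50.0 [-4.9425  7.4721] [-0.9199 -8.6964]
55.0 [-5.4459  8.3036] [-1.2102 -9.3107]
60.0 [-5.8829  9.1448] [-1.5018 -9.817 ]
[ 0.5499 -0.2123  0.205 ]
```

{"api": "step_arm", "payload": {
  "deltas": [
    {"offset":[-5.2,0.1,0],"roll":0},
    {"offset":[-5.2,0.1,0],"roll":0},
    {"offset":[-5.2,0.1,0],"roll":0},
    {"offset":[-5.2,0.1,0],"roll":0},
    {"offset":[-5.2,0.1,0],"roll":0},
    {"offset":[-5.2,0.1,0],"roll":0},
    {"offset":[-5.1,0.2,0],"roll":0},
    {"offset":[0,0,0],"roll":0},
    {"offset":[0,0,5],"roll":0},
    {"offset":[0,0,3],"roll":0},
    {"offset":[0,0,0],"roll":0}
  ],
  "fingers": 9.3
}}

```text
t: 14.7
tool_pos: [0.5546, -0.2107, 0.2502]
orientation: [-2.122, -2.308, 0.002]
force: [-0.2, -0.0, 0.5]
opening: 0.0928
```

```bash
python3 - <<'E'
from h import *
np.set_printoptions(precision=4,suppress=True)
s=robot.read_state();print(s['t'],s['tool_pos'],s['force'],R.from_rotvec(s['orientation']).as_matrix()[:2,0],s['q'])
p=shot('wrist','w5.png')
for r in cams.pinpoint(p,'grip')[:2]: print(r['score'],r['xy'],atz(p,r['xy'],.2045),proj(p,gripat(.15)))
E
```

```text
14.7 [ 0.5546 -0.2107  0.2502] [-0.2407 -0.0095  0.4625] [-0.0835  0.9965] [-0.4497  0.1076  1.4556  0.0003  1.5848 -0.5333]
0.9 [249.0, 197.5] [ 0.5521 -0.2045  0.2045] [[254.1815 194.4395]]
```

View pics/w5.png

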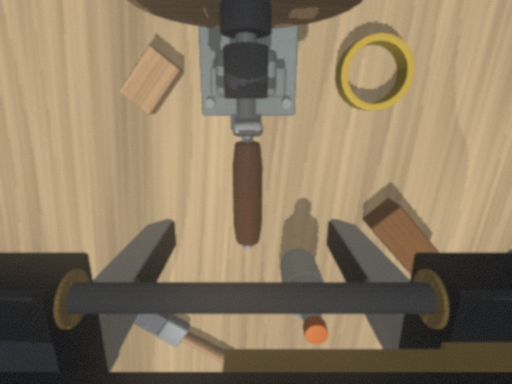

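The view shows the handle at column 248, rows 142–245, between the open fingers. Its centre is near x = 0.552. I'll descend and grip it.

{"api": "step_arm", "payload": {
  "deltas": [
    {"offset":[0,-0.2,3],"roll":0},
    {"offset":[0,0,3.4],"roll":0},
    {"offset":[0,0,0],"roll":0}
  ]
}}

```text
t: 15.18
tool_pos: [0.5536, -0.2118, 0.1889]
orientation: [-2.125, -2.31, 0.001]
force: [-0.2, -0.6, -0.7]
opening: 0.0928
```

{"api": "step_arm", "payload": {
  "deltas": [
    {"offset":[0,0,0],"roll":0},
    {"offset":[0,0,0],"roll":0},
    {"offset":[0,0,0],"roll":0},
    {"offset":[0,0,0],"roll":0},
    {"offset":[0,0,0],"roll":0},
    {"offset":[0,0,0],"roll":0},
    {"offset":[0,0,0],"roll":0}
  ],
  "fingers": 1,
  "grip_force": 40
}}

```text
t: 16.05
tool_pos: [0.5543, -0.2125, 0.1895]
orientation: [-2.127, -2.312, 0.0]
force: [-0.4, -0.2, 0.3]
opening: 0.0275
```

{"api": "step_arm", "payload": {
  "deltas": [
    {"offset":[0,0,0],"roll":0},
    {"offset":[0,0,0],"roll":0}
  ]
}}

```text
t: 16.3
tool_pos: [0.553, -0.2126, 0.1892]
orientation: [-2.126, -2.31, 0.003]
force: [-5.6, -0.2, 0.7]
opening: 0.021
```

Gripped (opening 21 mm), with the grip about 4° past the top. I'll tabulate the rows for a slow full turn of 7.5° per row.

```bash
python3 - <<'E'
import numpy as np
a=np.deg2rad(4+7.5*np.arange(49));y=np.round(np.diff(np.round(4.5*np.sin(a),2)),2);z=np.round(np.diff(np.round(-4.5*np.cos(a),2)),2)
for i in range(0,48,4): print(4+7.5*(i+4),[(y[k],z[k]) for k in range(i,i+4)])
E
```

```text
34.0 [(np.float64(0.59), np.float64(0.08)), (np.float64(0.57), np.float64(0.16)), (np.float64(0.54), np.float64(0.22)), (np.float64(0.51), np.float64(0.3))]
64.0 [(np.float64(0.46), np.float64(0.36)), (np.float64(0.42), np.float64(0.42)), (np.float64(0.35), np.float64(0.47)), (np.float64(0.29), np.float64(0.51))]
94.0 [(np.float64(0.23), np.float64(0.54)), (np.float64(0.15), np.float64(0.57)), (np.float64(0.07), np.float64(0.59)), (np.float64(0.0), np.float64(0.58))]
124.0 [(np.float64(-0.08), np.float64(0.59)), (np.float64(-0.16), np.float64(0.57)), (np.float64(-0.22), np.float64(0.54)), (np.float64(-0.3), np.float64(0.51))]
154.0 [(np.float64(-0.36), np.float64(0.46)), (np.float64(-0.42), np.float64(0.42)), (np.float64(-0.47), np.float64(0.35)), (np.float64(-0.51), np.float64(0.29))]
184.0 [(np.float64(-0.54), np.float64(0.23)), (np.float64(-0.57), np.float64(0.15)), (np.float64(-0.59), np.float64(0.07)), (np.float64(-0.58), np.float64(0.0))]
214.0 [(np.float64(-0.59), np.float64(-0.08)), (np.float64(-0.57), np.float64(-0.16)), (np.float64(-0.54), np.float64(-0.22)), (np.float64(-0.51), np.float64(-0.3))]
244.0 [(np.float64(-0.46), np.float64(-0.36)), (np.float64(-0.42), np.float64(-0.42)), (np.float64(-0.35), np.float64(-0.47)), (np.float64(-0.29), np.float64(-0.51))]
274.0 [(np.float64(-0.23), np.float64(-0.54)), (np.float64(-0.15), np.float64(-0.57)), (np.float64(-0.07), np.float64(-0.59)), (np.float64(0.0), np.float64(-0.58))]
304.0 [(np.float64(0.08), np.float64(-0.59)), (np.float64(0.16), np.float64(-0.57)), (np.float64(0.22), np.float64(-0.54)), (np.float64(0.3), np.float64(-0.51))]
334.0 [(np.float64(0.36), np.float64(-0.46)), (np.float64(0.42), np.float64(-0.42)), (np.float64(0.47), np.float64(-0.35)), (np.float64(0.51), np.float64(-0.29))]
364.0 [(np.float64(0.54), np.float64(-0.23)), (np.float64(0.57), np.float64(-0.15)), (np.float64(0.59), np.float64(-0.07)), (np.float64(0.58), np.float64(0.0))]
```

{"api": "step_arm", "payload": {
  "deltas": [
    {"offset":[0,0.59,0.08],"roll":0},
    {"offset":[0,0.57,0.16],"roll":0},
    {"offset":[0,0.54,0.22],"roll":0},
    {"offset":[0,0.51,0.3],"roll":0}
  ]
}}

```text
t: 16.8
tool_pos: [0.5748, -0.2108, 0.1816]
orientation: [-2.126, -2.309, 0.004]
force: [-8.7, 0.2, 2.7]
opening: 0.021
```

{"api": "step_arm", "payload": {
  "deltas": [
    {"offset":[0,0.46,0.36],"roll":0},
    {"offset":[0,0.42,0.42],"roll":0},
    {"offset":[0,0.35,0.47],"roll":0},
    {"offset":[0,0.29,0.51],"roll":0}
  ]
}}

```text
t: 17.3
tool_pos: [0.5901, -0.2095, 0.1642]
orientation: [-2.126, -2.309, 0.003]
force: [-8.5, 0.5, 4.3]
opening: 0.0208
```

Tracking is good, with tangential force around 9 N. I'll carry on round the full turn.

{"api": "step_arm", "payload": {
  "deltas": [
    {"offset":[0,0.23,0.54],"roll":0},
    {"offset":[0,0.15,0.57],"roll":0},
    {"offset":[0,0.07,0.59],"roll":0},
    {"offset":[0,0,0.58],"roll":0}
  ]
}}

```text
t: 17.8
tool_pos: [0.5947, -0.2091, 0.1416]
orientation: [-2.126, -2.31, 0.003]
force: [-8.6, 1.0, 5.8]
opening: 0.021
```

{"api": "step_arm", "payload": {
  "deltas": [
    {"offset":[0,-0.08,0.59],"roll":0},
    {"offset":[0,-0.16,0.57],"roll":0},
    {"offset":[0,-0.22,0.54],"roll":0},
    {"offset":[0,-0.3,0.51],"roll":0}
  ]
}}

```text
t: 18.3
tool_pos: [0.5879, -0.2097, 0.1202]
orientation: [-2.127, -2.311, 0.001]
force: [-6.5, 1.8, 8.0]
opening: 0.0208
```

{"api": "step_arm", "payload": {
  "deltas": [
    {"offset":[0,-0.36,0.46],"roll":0},
    {"offset":[0,-0.42,0.42],"roll":0},
    {"offset":[0,-0.47,0.35],"roll":0},
    {"offset":[0,-0.51,0.29],"roll":0}
  ]
}}

```text
t: 18.8
tool_pos: [0.5713, -0.2111, 0.1047]
orientation: [2.126, 2.311, 0.001]
force: [1.2, 1.0, 4.0]
opening: 0.021
```

{"api": "step_arm", "payload": {
  "deltas": [
    {"offset":[0,-0.54,0.23],"roll":0},
    {"offset":[0,-0.57,0.15],"roll":0},
    {"offset":[0,-0.59,0.07],"roll":0},
    {"offset":[0,-0.58,0],"roll":0}
  ]
}}

```text
t: 19.3
tool_pos: [0.5474, -0.2131, 0.0993]
orientation: [-2.127, -2.311, 0.001]
force: [2.1, 0.5, -0.4]
opening: 0.021
```

{"api": "step_arm", "payload": {
  "deltas": [
    {"offset":[0,-0.59,-0.08],"roll":0},
    {"offset":[0,-0.57,-0.16],"roll":0},
    {"offset":[0,-0.54,-0.22],"roll":0},
    {"offset":[0,-0.51,-0.3],"roll":0}
  ]
}}

```text
t: 19.8
tool_pos: [0.5249, -0.2149, 0.1069]
orientation: [-2.127, -2.31, 0.002]
force: [-0.7, -2.4, -6.8]
opening: 0.0209
```

{"api": "step_arm", "payload": {
  "deltas": [
    {"offset":[0,-0.46,-0.36],"roll":0},
    {"offset":[0,-0.42,-0.42],"roll":0},
    {"offset":[0,-0.35,-0.47],"roll":0},
    {"offset":[0,-0.29,-0.51],"roll":0}
  ]
}}

```text
t: 20.3
tool_pos: [0.5096, -0.2162, 0.1247]
orientation: [-2.126, -2.31, 0.002]
force: [-3.7, -4.8, -6.7]
opening: 0.0209
```

{"api": "step_arm", "payload": {
  "deltas": [
    {"offset":[0,-0.23,-0.54],"roll":0},
    {"offset":[0,-0.15,-0.57],"roll":0},
    {"offset":[0,-0.07,-0.59],"roll":0},
    {"offset":[0,0,-0.58],"roll":0}
  ]
}}

```text
t: 20.8
tool_pos: [0.5052, -0.2166, 0.1478]
orientation: [-2.126, -2.31, 0.002]
force: [-4.0, -4.3, -7.0]
opening: 0.0211
```

{"api": "step_arm", "payload": {
  "deltas": [
    {"offset":[0,0.08,-0.59],"roll":0},
    {"offset":[0,0.16,-0.57],"roll":0},
    {"offset":[0,0.22,-0.54],"roll":0},
    {"offset":[0,0.3,-0.51],"roll":0}
  ]
}}

```text
t: 21.3
tool_pos: [0.513, -0.2159, 0.1699]
orientation: [-2.127, -2.31, 0.002]
force: [-3.4, -3.6, -7.3]
opening: 0.0207
```

{"api": "step_arm", "payload": {
  "deltas": [
    {"offset":[0,0.36,-0.46],"roll":0},
    {"offset":[0,0.42,-0.42],"roll":0},
    {"offset":[0,0.47,-0.35],"roll":0},
    {"offset":[0,0.51,-0.29],"roll":0}
  ]
}}

```text
t: 21.8
tool_pos: [0.5301, -0.2145, 0.1848]
orientation: [-2.126, -2.309, 0.003]
force: [-5.8, -3.7, -8.6]
opening: 0.0211
```

{"api": "step_arm", "payload": {
  "deltas": [
    {"offset":[0,0.54,-0.23],"roll":0},
    {"offset":[0,0.57,-0.15],"roll":0},
    {"offset":[0,0.59,-0.07],"roll":0},
    {"offset":[0,0.58,0],"roll":0}
  ]
}}

```text
t: 22.3
tool_pos: [0.5525, -0.2126, 0.1893]
orientation: [-2.125, -2.309, 0.004]
force: [-9.9, -3.1, -5.2]
opening: 0.0208
```

```bash
cat > fit.py <<'E'
from h import *
np.set_printoptions(precision=2,suppress=True)
F=np.array([[.5748,-.2108,.1816,-8.7,.2,2.7],[.5901,-.2095,.1642,-8.5,.5,4.3],[.5947,-.2091,.1416,-8.6,1,5.8],[.5879,-.2097,.1202,-6.5,1.8,8],[.5713,-.2111,.1047,1.2,1,4],[.5474,-.2131,.0993,2.1,.5,-.4],[.5249,-.2149,.1069,-.7,-2.4,-6.8],[.5096,-.2162,.1247,-3.7,-4.8,-6.7],[.5052,-.2166,.1478,-4,-4.3,-7],[.513,-.2159,.1699,-3.4,-3.6,-7.3],[.5301,-.2145,.1848,-5.8,-3.7,-8.6],[.5525,-.2126,.1893,-9.9,-3.1,-5.2]])
def red(D,zc=.1443):
    d=D[:,:3]-S;n=d@N;z=d[:,2]-zc;a=np.arctan2(n,z)
    fn=D[:,3:]@N;fz=D[:,5]
    ft=-(fn*np.cos(a)-fz*np.sin(a))   # our push along growing angle
    fr=fn*np.sin(a)+fz*np.cos(a)
    return a,ft,fr,np.hypot(n,z)
def fit(a,ft,s):
    # ft=s*D + A sin a + B cos a ; weight phase: ft = s*D + M sin(a+phi)
    M=np.c_[s,np.sin(a),np.cos(a)] ;c,*_=np.linalg.lstsq(M,ft,rcond=None)
    return c,ft-M@c
if __name__=='__main__':
    a,ft,fr,r=red(F);print(np.rad2deg(a));print(ft);print(fr);print(r*1e3)
    c,e=fit(a,ft,np.ones(len(a)));print(c,np.hypot(c[1],c[2]),np.rad2deg(np.arctan2(c[2],c[1])),e)
E
python3 fit.py
```

```text
[  33.76   63.71   93.44  122.33  151.6  -176.73 -146.09 -115.83  -85.54
  -55.38  -26.2     3.25]
[8.7  7.59 5.28 3.37 3.03 2.15 3.05 4.25 7.32 8.1  9.26 9.81]
[-2.56 -5.65 -8.82 -9.63 -2.91  0.28  6.14  6.6   3.79 -1.11 -5.03 -5.77]
[44.86 44.93 44.98 45.06 45.02 45.07 45.07 44.99 45.05 45.06 45.14 45.07]
[ 5.97 -0.35  3.71] 3.721193902160061 95.33368025089443 [-0.16  0.29 -0.12 -0.32  0.48 -0.14 -0.04 -0.42  0.71 -0.26 -0.19  0.16]
```

The forward fit gives drag 5.97 N and amplitude 3.72 N, with the heavy side straight down at a grip angle of about -95.4°. I'll do a reverse turn to confirm.

{"api": "step_arm", "payload": {
  "deltas": [
    {"offset":[0,-0.58,0],"roll":0},
    {"offset":[0,-0.59,0.07],"roll":0},
    {"offset":[0,-0.57,0.15],"roll":0},
    {"offset":[0,-0.54,0.23],"roll":0}
  ]
}}

```text
t: 22.8
tool_pos: [0.5322, -0.2143, 0.1858]
orientation: [2.126, 2.31, 0.003]
force: [7.0, -2.5, -8.3]
opening: 0.021
```

{"api": "step_arm", "payload": {
  "deltas": [
    {"offset":[0,-0.51,0.29],"roll":0},
    {"offset":[0,-0.47,0.35],"roll":0},
    {"offset":[0,-0.42,0.42],"roll":0},
    {"offset":[0,-0.36,0.46],"roll":0}
  ]
}}

```text
t: 23.3
tool_pos: [0.5145, -0.2159, 0.1717]
orientation: [2.126, 2.31, 0.002]
force: [-1.6, 1.1, 4.8]
opening: 0.0207
```

{"api": "step_arm", "payload": {
  "deltas": [
    {"offset":[0,-0.3,0.51],"roll":0},
    {"offset":[0,-0.22,0.54],"roll":0},
    {"offset":[0,-0.16,0.57],"roll":0},
    {"offset":[0,-0.08,0.59],"roll":0}
  ]
}}

```text
t: 23.8
tool_pos: [0.5053, -0.2167, 0.1485]
orientation: [-2.127, -2.311, 0.002]
force: [-6.0, 0.7, 6.2]
opening: 0.0208
```

{"api": "step_arm", "payload": {
  "deltas": [
    {"offset":[0,0,0.58],"roll":0},
    {"offset":[0,0.07,0.59],"roll":0},
    {"offset":[0,0.15,0.57],"roll":0},
    {"offset":[0,0.23,0.54],"roll":0}
  ]
}}

```text
t: 24.3
tool_pos: [0.5093, -0.2163, 0.1251]
orientation: [-2.126, -2.31, 0.003]
force: [-7.1, -0.9, 5.0]
opening: 0.0208
```

{"api": "step_arm", "payload": {
  "deltas": [
    {"offset":[0,0.29,0.51],"roll":0},
    {"offset":[0,0.35,0.47],"roll":0},
    {"offset":[0,0.42,0.42],"roll":0},
    {"offset":[0,0.46,0.36],"roll":0}
  ]
}}

```text
t: 24.8
tool_pos: [0.5242, -0.2151, 0.1073]
orientation: [-2.126, -2.309, 0.004]
force: [-7.2, -1.1, 4.8]
opening: 0.0208
```

{"api": "step_arm", "payload": {
  "deltas": [
    {"offset":[0,0.51,0.3],"roll":0},
    {"offset":[0,0.54,0.22],"roll":0},
    {"offset":[0,0.57,0.16],"roll":0},
    {"offset":[0,0.59,0.08],"roll":0}
  ]
}}

```text
t: 25.3
tool_pos: [0.5458, -0.2132, 0.0994]
orientation: [-2.125, -2.309, 0.005]
force: [-9.1, -0.8, 4.0]
opening: 0.0217
```

{"api": "step_arm", "payload": {
  "deltas": [
    {"offset":[0,0.58,0],"roll":0},
    {"offset":[0,0.59,-0.07],"roll":0},
    {"offset":[0,0.57,-0.15],"roll":0},
    {"offset":[0,0.54,-0.23],"roll":0}
  ]
}}

```text
t: 25.8
tool_pos: [0.5677, -0.2114, 0.103]
orientation: [-2.124, -2.307, 0.006]
force: [-9.9, -2.7, 0.2]
opening: 0.021
```

{"api": "step_arm", "payload": {
  "deltas": [
    {"offset":[0,0.51,-0.29],"roll":0},
    {"offset":[0,0.47,-0.35],"roll":0},
    {"offset":[0,0.42,-0.42],"roll":0},
    {"offset":[0,0.36,-0.46],"roll":0}
  ]
}}

```text
t: 26.3
tool_pos: [0.5858, -0.2098, 0.1175]
orientation: [-2.125, -2.308, 0.005]
force: [-4.5, -3.1, -6.5]
opening: 0.0211
```

{"api": "step_arm", "payload": {
  "deltas": [
    {"offset":[0,0.3,-0.51],"roll":0},
    {"offset":[0,0.22,-0.54],"roll":0},
    {"offset":[0,0.16,-0.57],"roll":0},
    {"offset":[0,0.08,-0.59],"roll":0}
  ]
}}

```text
t: 26.8
tool_pos: [0.5947, -0.2091, 0.1411]
orientation: [-2.126, -2.31, 0.003]
force: [-5.7, -3.3, -5.0]
opening: 0.0209
```

{"api": "step_arm", "payload": {
  "deltas": [
    {"offset":[0,0,-0.58],"roll":0},
    {"offset":[0,-0.07,-0.59],"roll":0},
    {"offset":[0,-0.15,-0.57],"roll":0},
    {"offset":[0,-0.23,-0.54],"roll":0}
  ]
}}

```text
t: 27.3
tool_pos: [0.5903, -0.2094, 0.1639]
orientation: [-2.126, -2.31, 0.002]
force: [-3.7, -3.1, -7.2]
opening: 0.0211
```

{"api": "step_arm", "payload": {
  "deltas": [
    {"offset":[0,-0.29,-0.51],"roll":0},
    {"offset":[0,-0.35,-0.47],"roll":0},
    {"offset":[0,-0.42,-0.42],"roll":0},
    {"offset":[0,-0.46,-0.36],"roll":0}
  ]
}}

```text
t: 27.8
tool_pos: [0.5754, -0.2107, 0.1814]
orientation: [-2.127, -2.311, 0.001]
force: [-3.0, -4.9, -11.5]
opening: 0.0211
```

{"api": "step_arm", "payload": {
  "deltas": [
    {"offset":[0,-0.51,-0.3],"roll":0},
    {"offset":[0,-0.54,-0.22],"roll":0},
    {"offset":[0,-0.57,-0.16],"roll":0},
    {"offset":[0,-0.59,-0.08],"roll":0}
  ]
}}

```text
t: 28.3
tool_pos: [0.5541, -0.2124, 0.1893]
orientation: [2.127, 2.312, 0.0]
force: [1.7, -4.0, -17.1]
opening: 0.021
```

```bash
cat > fit2.py <<'E'
from fit import *
G=np.array([[.5322,-.2143,.1858,7,-2.5,-8.3],[.5145,-.2159,.1717,-1.6,1.1,4.8],[.5053,-.2167,.1485,-6,.7,6.2],[.5093,-.2163,.1251,-7.1,-.9,5],[.5242,-.2151,.1073,-7.2,-1.1,4.8],[.5458,-.2132,.0994,-9.1,-.8,4],[.5677,-.2114,.103,-9.9,-2.7,.2],[.5858,-.2098,.1175,-4.5,-3.1,-6.5],[.5947,-.2091,.1411,-5.7,-3.3,-5],[.5903,-.2094,.1639,-3.7,-3.1,-7.2],[.5754,-.2107,.1814,-3,-4.9,-11.5],[.5541,-.2124,.1893,1.7,-4,-17.1]])
def rep(a,ft,s):
    c,e=fit(a,ft,s);print('drag',c[0],'amp',np.hypot(c[1],c[2]),'bottom deg',np.rad2deg(np.arctan2(-c[2],c[1])),'resid',e)
a,f,fr,_=red(F);b,g,gr,_=red(G)
if __name__=='__main__':
    print(np.rad2deg(b),g,gr,sep='\n')
    rep(a,f,np.ones(12));rep(b,g,-np.ones(12));rep(np.r_[a,b],np.r_[f,g],np.r_[np.ones(12),-np.ones(12)])
E
python3 fit2.py
```

```text
[ -23.23  -52.41  -84.65 -115.2  -145.05 -174.69  156.68  126.69   94.08
   64.17   34.54    5.29]
[-2.95 -2.89 -5.62 -7.57 -8.71 -9.47 -9.19 -8.05 -5.41 -4.76 -3.72 -2.93]
[-10.3    4.12   6.47   4.34   0.23  -3.14  -4.18   0.08  -5.58  -6.69
 -11.4  -16.9 ]
drag 5.970071921648194 amp 3.721193902160061 bottom deg -95.33368025089443 resid [-0.16  0.29 -0.12 -0.32  0.48 -0.14 -0.04 -0.42  0.71 -0.26 -0.19  0.16]
drag 5.9516798096401535 amp 3.3681819702341573 bottom deg -91.56460121436231 resid [-0.12  0.94 -0.07 -0.27 -0.05 -0.17 -0.11 -0.01  0.87 -0.19 -0.49 -0.33]
drag 5.961495862000741 amp 3.5415130895822737 bottom deg -93.59499641252842 resid [-0.08  0.26 -0.25 -0.51  0.28 -0.29 -0.1  -0.37  0.86 -0.05  0.03  0.33
 -0.32  0.74 -0.21 -0.3   0.03 -0.01  0.11  0.21  1.02 -0.14 -0.55 -0.47]
```

Both directions agree: heavy side down at -95° forward and -92° in reverse, -94° combined. I'll bring the grip there and hold.

{"api": "step_arm", "payload": {
  "deltas": [
    {"offset":[0,-0.58,0],"roll":0},
    {"offset":[0,-0.59,0.07],"roll":0},
    {"offset":[0,-0.57,0.15],"roll":0},
    {"offset":[0,-0.54,0.23],"roll":0},
    {"offset":[0,-0.51,0.29],"roll":0},
    {"offset":[0,-0.47,0.35],"roll":0},
    {"offset":[0,-0.42,0.42],"roll":0},
    {"offset":[0,-0.36,0.46],"roll":0},
    {"offset":[0,-0.3,0.51],"roll":0},
    {"offset":[0,-0.22,0.54],"roll":0},
    {"offset":[0,-0.16,0.57],"roll":0},
    {"offset":[0,-0.08,0.59],"roll":0}
  ]
}}

```text
t: 29.8
tool_pos: [0.5054, -0.2167, 0.1494]
orientation: [-2.127, -2.311, 0.002]
force: [-8.5, 1.8, 6.2]
opening: 0.021
```

{"api": "step_arm", "payload": {
  "deltas": [
    {"offset":[0,0,0.58],"roll":0},
    {"offset":[0,0,0],"roll":0},
    {"offset":[0,0,0],"roll":0},
    {"offset":[0,0,0],"roll":0}
  ]
}}

```text
t: 30.3
tool_pos: [0.5051, -0.2167, 0.1424]
orientation: [-2.126, -2.31, 0.003]
force: [-6.7, -0.2, 0.2]
opening: 0.0209
```

```bash
python3 - <<'E'
from fit2 import *
s=robot.read_state();D=np.r_[s['tool_pos'],s['force']][None]
x=red(D);print(s['t'],s['tool_pos'].round(4) if hasattr(s['tool_pos'],'round') else s['tool_pos'],s['force'],np.rad2deg(x[0]),x[1:],s['opening'],s['wrist_torque'])
P=[shot(n) for n in('scene','top')]
a_,b_=P[0]['pixels'][100:260,180:310],P[1]['pixels'][150:270,180:350]
cv2.imwrite('pics/f.png',np.hstack([cv2.resize(q[:,:,::-1],(400,h),interpolation=cv2.INTER_CUBIC) for q,h in((a_,400),(b_,400))]))
for p in P:
    for t in('base_end','block_nose','tape','glue','offcut','slat','jar','brush'):
        print(t,[(round(r['score'],2),np.round(r['xy'],1).tolist()) for r in cams.pinpoint(p,t)[:2]])
E
```

```text
30.3 [ 0.51 -0.22  0.14] [-6.69 -0.18  0.22] [-92.41] (array([-0.5]), array([6.67]), array([0.05])) 0.020918084332598452 [-0.1   1.21  0.01]
base_end [(0.58, [264.9, 202.2])]
block_nose [(0.68, [167.0, 173.8]), (0.62, [295.9, 329.6])]
tape [(0.76, [215.7, 205.2])]
glue [(0.68, [202.4, 156.9])]
offcut [(0.6, [278.3, 180.5])]
slat [(0.65, [242.3, 245.1])]
jar [(0.85, [279.9, 291.6])]
brush [(0.63, [225.6, 123.5])]
base_end [(0.88, [258.4, 223.8]), (0.74, [102.1, 260.7])]
block_nose [(0.88, [114.2, 175.9]), (0.81, [254.2, 227.1])]
tape [(0.81, [278.9, 176.2])]
glue [(0.41, [363.3, 196.4]), (0.38, [406.6, 244.3])]
offcut [(0.7, [291.1, 258.7]), (0.46, [241.3, 224.2])]
slat [(0.95, [215.0, 177.0])]
jar [(0.83, [153.7, 184.9])]
brush [(0.81, [408.9, 246.3])]
```

View pics/f.png

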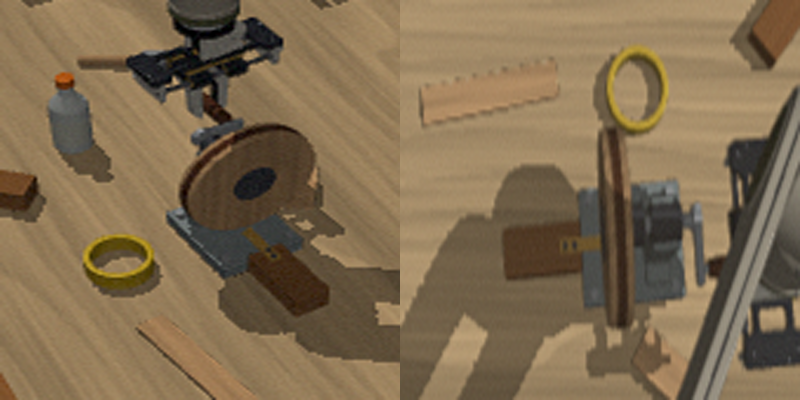

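The final view shows the block butted against the base with its pointer under the wheel, the crank held at about 9 o'clock, and the bystanders in place. The grip reads -92.4°, so a small nudge to -94° and then hold.

{"api": "step_arm", "payload": {
  "deltas": [
    {"offset":[0,0,0.12],"roll":0},
    {"offset":[0,0,0],"roll":0},
    {"offset":[0,0,0],"roll":0},
    {"offset":[0,0,0],"roll":0},
    {"offset":[0,0,0],"roll":0},
    {"offset":[0,0,0],"roll":0}
  ]
}}

```text
t: 31.95
tool_pos: [0.5052, -0.2167, 0.1418]
orientation: [-2.126, -2.311, 0.003]
force: [-9.5, 0.5, 3.0]
opening: 0.0213
```

```bash
python3 - <<'E'
from fit2 import *
s=robot.read_state();x=red(np.r_[s['tool_pos'],s['force']][None]);print(s['t'],s['force'],np.rad2deg(x[0]),np.abs(s['dq']).max(),s['opening'])
if abs(np.rad2deg(x[0][0])+94)<2: print(robot.close_job())
E
```

```text
31.95 [-9.51  0.53  3.02] [-93.23] 0.0008333751625525717 0.02126810013417419
the job is handed in; nothing more can be done
None
```

The block is seated against the stand's base, the wheel is held with its heavy side down, and the job was handed in at about 32 s.

- **Block:** I slid the nearest block up to the base, turning it about 7° to square it. I let go, then pressed its rear gently (about 12 N). A close look before that press had it within 1 mm of centre and 0.3° of square. I did not repeat that measurement afterwards. The last pictures show it still butted, with its pointer under the wheel.
- **Heavy side:** I turned the crank slowly one full turn each way. Drag came out at 5.96 N and the heavy side's pull at about 3.5 N at the grip. The grip angle with the heavy side down was -95.3° going forward and -91.6° in reverse, or -93.6° combined. The two passes differ by about 4°, so I trust it to roughly ±2°.
- **Final state:** the arm holds the grip at -93.2° with the fingers closed at 21 mm and no motion. About 10 N of steady load, mostly radial, remains.
- **Other things on the bench:** the network positions for the tape, glue, offcut, slat, jar and brush moved by only a few pixels between the first and last pictures. The tray was not re-checked. The arm never went near it at low height.

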